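# Stand the fallen bottle back in its row and stopper it

## Task

One bottle has fallen out of the row on the bench. Stand it upright in the empty place in the tray, foot flat on the tray floor between its neighbours, and let go of it; then put the black rubber stopper straight and snug into its neck. Leave the other bottles standing in their places and do not disturb the other things on the bench.

Things in the scene. Friction and masses are not known exactly. Their poses are not given: they have to be found in the camera images.
- bottle: the fallen bottle: white plastic, square body 58 x 58 mm and 118 mm tall, a short cone shoulder up to 132 mm, then a round open neck of 36 mm outer and 28 mm inner diameter up to the mouth at 166 mm (open 48 mm deep); about 0.2 kg. It lies on its side on the bench in front of the tray. Origin: centre of the foot; z runs from foot to mouth, x and y are square to the body's sides
- bottle_mouth (a point): centre of the bottle's mouth, on the rim plane, 166 mm from the foot; axes as the bottle's
- stopper: black rubber stopper, 68 mm tall: a plug tapering from 20 mm diameter at its lower end to 34 mm at 36 mm height, a 42 mm flange (36 to 41 mm), and above it a round grip of 32 mm diameter from 43 to 68 mm. Stands on its narrow end on the bench. Origin: centre of the narrow lower end; z up to the grip. Pressed snug, the plug goes about 21 mm deep into the neck
- lane: plywood tray fixed on the bench that holds the row of bottles: channel 70 mm wide (tray x) and 322 mm long (tray y), floor 10 mm above the bench, curbs 12 mm thick that rise 12 mm above the floor. Four places at y = -112.5, -37.5, 37.5, 112.5 mm. Origin: centre of its underside
- mat: thin black rubber mat 64 x 64 x 1 mm on the tray floor at the one empty place of the row. Origin: its centre, on the tray floor, 10 mm above the bench; axes as the tray's
- row1: capped white bottle standing in the row: same body as the fallen one, blank paper labels, cap of 41 mm diameter, 165 mm tall over all. Origin: centre of the foot; z up
- row2: capped white bottle standing in the row: same body as the fallen one, blank paper labels, cap of 41 mm diameter, 165 mm tall over all. Origin: centre of the foot; z up
- row3: capped white bottle standing in the row: same body as the fallen one, blank paper labels, cap of 41 mm diameter, 165 mm tall over all. Origin: centre of the foot; z up
- tape_roll: bystander: roll of paper tape lying flat, 96 mm outer diameter, 24 mm high. Origin: centre of its underside
- spray_can: bystander: standing grey spray can, 60 mm diameter, 170 mm tall. Origin: centre of its foot
- screwdriver: bystander: screwdriver lying on the bench, some 200 mm long. Origin: under its middle
- glue_jar: bystander: amber glass jar, 72 mm diameter, 75 mm tall. Origin: centre of its foot
- panel: bystander: clear plastic panel lying flat, 120 x 260 x 6 mm. Origin: centre of its underside
There are look-alikes about, which are no part of the job. Leave any pink look-alike of the bottle alone.

How it is judged:
On the way, in this order (a step that is already met when the one before it is completed fails the run):
1. the bottle stands upright in the empty place, let go of, still without its stopper (x of bottle in the frame of mat between -0.015 and 0.015 m and y of bottle in the frame of mat between -0.025 and 0.025 m and angle between bottle's own z axis and vertical below 0.06 rad and height (world z) of bottle below 0.015 m and contact force between the fingers and bottle below 0.1 N and linear speed of bottle below 0.02 m/s), for 0.2 s.
2. the stopper sits in its neck (x of bottle in the frame of mat between -0.015 and 0.015 m and y of bottle in the frame of mat between -0.025 and 0.025 m and angle between bottle's own z axis and vertical below 0.06 rad and height (world z) of bottle below 0.015 m and z of stopper in the frame of bottle_mouth below -0.014 m and horizontal distance between stopper and bottle_mouth below 0.006 m and angle between the z axis of stopper and the z axis of bottle, either way round below 0.14 rad), for 0.2 s.
At the end, for the whole second after the job is handed in: The bottle stands upright (within 0.06 rad) with its foot on the tray floor (within 5 mm), its centre within 15 mm across and 25 mm along the tray of the mat's centre; the stopper is at least 14 mm deep in its neck, within 6 mm of the middle and 0.14 rad of straight; both are released and at rest (all of step 2 and contact force between the fingers and bottle below 0.1 N and contact force between the fingers and stopper below 0.1 N and linear speed of each of bottle, stopper below 0.02 m/s); the robot touches nothing.
It fails at once if a bottle of the row is moved more than 30 mm or tipped more than 0.35 rad (distance of any of row1, row2, row3 from where it was at the start of the episode above 0.03 m or angle between any of row1, row2, row3's own z axis and vertical above 0.35 rad).
It fails at once if another thing on the bench is moved more than 40 mm (distance of any of tape_roll, spray_can, screwdriver, glue_jar, panel from where it was at the start of the episode above 0.04 m).
It also fails if it takes over 58 s, if anything falls off the work surface, if the arm or the gripper's body presses on something with over 40 N, if the wrist force passes 120 N, or if a joint passes its speed limit or range.

## Robot

A 6-joint arm with a two-finger parallel gripper is mounted at the origin on the work surface. World frame = base frame: x ahead of the robot, y to its left, z up, the work surface at z = 0. Lengths are in m, angles in rad, forces in N, time in s.
With the tool pointing down it reaches from about 0.35 to 0.775 m from the base axis. Payload 5.5 kg.
Tool frame: the origin (TCP) lies midway between the tips of the shut fingers; the grasp point (between the pads) lies 19 mm behind it; z points along the fingers, y is the line along which they close (so a half turn about z gives the same grasp; the last joint's range is limited). The gripper opens to 85 mm and grips with 20 to 120 N. Pads are 22 mm wide; open, the fingers measure 114 mm over their backs; the gripper's body (76 mm by 85 mm) begins 54 mm behind the grasp point. The pads swing forward as they close: fully open they stand 13 mm farther back than shut.
Start: joints at [1.045, 0.313, 0.046, 1.304, 0, 1.431], TCP at [0.216, 0.533, 0.231] pointing down, gripper open.
Joint ranges: [-2.76, 2.76], [-0.86, 1.69], [-1.03, 1.26], [-2.2, 2.34], [-1.47, 1.5], [-3.14, 3.14]. Speed limits (rad/s): [2.57, 2.57, 3.14, 3.14, 3.14, 3.14].

## Interface

Orientations are given as a unit quaternion [w, x, y, z].
In Python, from workcell import get_state, read_camera, camera_info, hand_in, recognise gives the robot as it stands.
- The arm moves only by the tool arm_command, never from a script. Its argument "moves" is one flat list of numbers, 7 for each row, row after row: the opening, from -1 (shut) to 1 (fully open), then the shift along the tool's x, y, z in mm, then the turn, a rotation vector about the tool's x, y, z in rad. A call has 1 to 8 rows; each row shifts and turns the commanded pose from where the row before left it, along the tool's axes as they then stand; what a row does not reach is not made up. A row lasts 1/8 s, in which the tool goes at most 62.5 mm and 10.7 degrees, less where a joint would pass 70% of its speed; a pose out of reach is approached as far as the arm can. A call with a gripper value outside its range is refused whole. The fingers move at their own pace and stop on an object; "newtons" is the grip in N (left out, the last holds). Time passes only in rows, so rows that do not move let the fingers close. It gives the time, the measured TCP pose, the force, the opening and the grip force at its end, in the units of the state.
- get_state(): the state, without advancing time (a new reading comes with each control period).
- read_camera(name): name is "scene" or "top" or "wrist"; returns (picture, depth): 480x640x3 uint8, blue, green, red; 480x640 float32, m along the optical axis (not along the pixel's ray), 0 where there is no reading.
- camera_info(name): a dict with "fovy" (degrees; the focal length in pixels is half the picture's height over the tangent of half this angle, whatever the lens; pixels are square), "cx", "cy" (the principal point, pixels), "eye" and "orientation" of the camera in the world; the wrist camera has in their place "tool_from_camera" (4x4, takes a point from camera to tool coordinates, whose origin is the TCP and whose axes are the flange's). Camera axes: x right, y down, z forward; pixel columns grow to the right and rows downward; lengths in m; the calibration is good to about 2 mm. The wrist camera is an equidistant fisheye: a pixel r from the principal point sees the ray r / f radians off the axis. A picture is of the moment at which its call begins: read the wrist's pose just before it. camera_info takes no time and is no camera call.
- hand_in(): hands the job in; it is judged then, once.
Trained networks look in the newest picture that a camera, given by its name, has taken for a name from the list of things; names that differ only in an ending like _2 or _b are one class to them, and where a whole thing is asked for, a point or a joint stands for the part that bears it (a point fixed in the world has none). Each returns a list of dicts, best first, with "confidence" (0 to 1); they miss things now and then, are a little off and sometimes report something else, mostly with a low value. They report only what shows in the picture. A call takes as long as a camera call. They do not tell look-alikes from the thing itself.
- recognise(camera, label): "point" ([column, row] in pixels, amid what is visible of it).
The state is a dict: "clock": time; "joint_pos": joint angles; "qvel": joint speeds; "tau": joint torques, N m; "tcp_pos": TCP position; "orientation": TCP orientation; "wrist_force": force on the tool from outside, world axes, zero at the start; "ft_torque": the same for the moment, N m; "finger_gap": finger opening in m; "grip_force": force on a finger pad.
Only numpy, scipy, OpenCV 4.12 (cv2) and the standard library are available. Lean on these libraries where they do the work, as an engineer would, in place of code of your own. Each camera call takes 0.05 s, during which the arm holds its last target. There are 200 camera calls.

## Working session

There is one attempt and no reset: what is moved stays moved. The work goes in short steps, Python scripts to look and compute and a tool call to move; the robot and the scene stay as the last step left them, time stands still between calls to the robot, and variables do not carry over. Pictures are saved under pics/ and viewed, at most 11 in all, crops included, and the job is handed in when it is done.

Besides the shell and the picture viewer there is one more tool, called after "Call:" by a JSON object that holds its "fn" and its "kwargs". arm_command: Moves the arm, as the interface text tells. Its arguments: {"type":"object","properties":{"moves":{"type":"array"},"newtons":{"type":"number"}},"required":["moves"]}

```bash
mkdir -p pics
cat > h.py <<'E'
import numpy as np, cv2
from scipy.spatial.transform import Rotation as R
from workcell import *
def q2R(q): return R.from_quat([q[1],q[2],q[3],q[0]]).as_matrix()
def f_of(ci): return 240/np.tan(np.radians(ci["fovy"])/2)
def cloud(name,depth):
    ci=camera_info(name); f=f_of(ci)
    v,u=np.mgrid[0:480,0:640].astype(float); 
    x=(u-ci["cx"])/f; y=(v-ci["cy"])/f
    P=np.stack([x*depth,y*depth,depth],-1)
    o=np.array(ci["orientation"]); M=q2R(o) if o.size==4 else o
    return P@M.T+np.array(ci["eye"])
E
python3 - <<'E'
from h import *
s=get_state(); print({k:np.round(v,3) for k,v in s.items()})
ims=[]
for n in ("scene","top"):
    im,d=read_camera(n); np.save(n+".npy",d); cv2.imwrite(f"pics/{n}0.png",im); print(n,camera_info(n))
    P=cloud(n,d)
    for l in "bottle stopper lane mat row1 tape_roll spray_can screwdriver glue_jar panel".split():
        for r in recognise(n,l)[:4]:
            u,v=map(int,r["point"]); print(n,l,round(r["confidence"],2),(u,v),np.round(P[v,u],3))
E
```

```text
{'clock': np.float64(0.0), 'joint_pos': array([ 1.045,  0.314,  0.045,  1.304, -0.   ,  1.431]), 'qvel': array([-0.001,  0.001,  0.001, -0.   ,  0.001,  0.001]), 'tau': array([-1.0000e-03, -4.8063e+01,  2.9853e+01,  1.9000e-02, -0.0000e+00,
       -0.0000e+00]), 'tcp_pos': array([0.216, 0.532, 0.23 ]), 'orientation': array([-0.   ,  0.192,  0.981, -0.001]), 'wrist_force': array([-0.139,  0.247,  0.068]), 'ft_torque': array([-0.014,  0.016, -0.029]), 'grip_force': np.float64(0.0), 'finger_gap': np.float64(0.086)}
scene {'fovy': 52.28012874177277, 'cx': 321.4381116862741, 'cy': 233.322741550751, 'eye': array([ 0.88107255, -0.74372643,  0.94633911]), 'orientation': array([-0.36508934,  0.88619093,  0.26301753, -0.11044083])}
scene bottle 0.92 (345, 267) [ 0.506 -0.072  0.06 ]
scene bottle 0.63 (205, 280) [ 0.253 -0.285  0.061]
scene stopper 0.92 (275, 326) [ 0.471 -0.302  0.069]
scene lane 0.96 (412, 318) [ 0.694 -0.083  0.011]
scene lane 0.72 (346, 269) [ 0.51  -0.075  0.059]
scene mat 0.68 (453, 261) [0.705 0.133 0.011]
scene row1 0.98 (400, 293) [ 0.67  -0.125  0.131]
scene row1 0.83
[... 896 characters left out ...]
0.651 -0.021  0.137]
top stopper 0.15 (475, 118) [ 0.655 -0.327  0.156]
top lane 0.8 (299, 139) [0.651 0.015 0.011]
top lane 0.48 (137, 165) [0.58  0.37  0.008]
top mat 0.7 (250, 123) [0.683 0.125 0.013]
top row1 0.82 (278, 110) [0.657 0.052 0.154]
top row1 0.73 (314, 120) [ 0.648 -0.017  0.134]
top row1 0.56 (351, 124) [ 0.642 -0.09   0.136]
top tape_roll 0.59 (161, 245) [0.405 0.309 0.001]
top spray_can 0.7 (471, 119) [ 0.659 -0.325  0.14 ]
top spray_can 0.49 (351, 122) [ 0.644 -0.09   0.14 ]
top screwdriver 0.6 (395, 254) [ 0.399 -0.2    0.025]
top glue_jar 0.94 (507, 286) [ 0.336 -0.419  0.077]
top panel 0.72 (132, 166) [0.579 0.383 0.003]
top panel 0.51 (434, 226) [ 0.459 -0.279  0.045]
```

View pics/scene0.png

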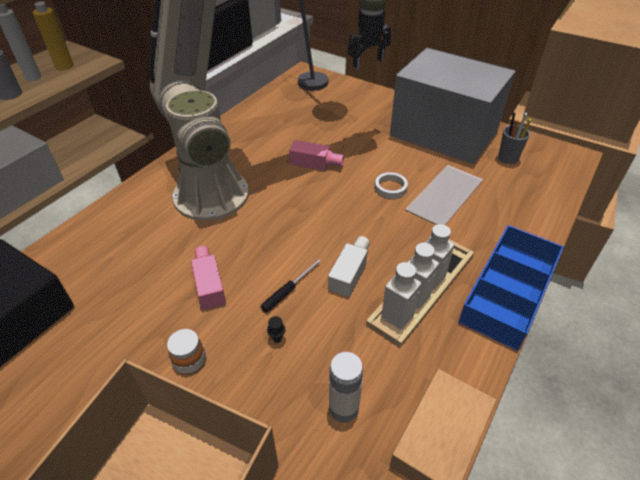

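View pics/top0.png

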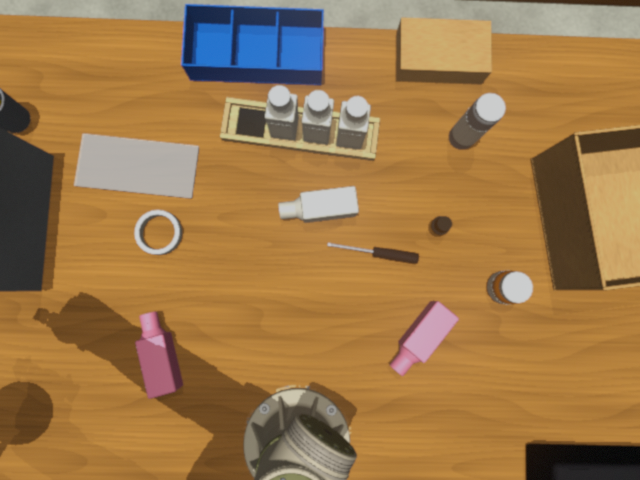

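```bash
cat >> h.py <<'E'
def proj(name,p):
    ci=camera_info(name); f=f_of(ci); M=q2R(ci["orientation"])
    c=M.T@(np.array(p)-ci["eye"]); return np.array([ci["cx"]+f*c[0]/c[2],ci["cy"]+f*c[1]/c[2]])
E
python3 - <<'E'
from h import *
for n in("scene","top"):
    print(n,"base->",proj(n,[0,0,0]),proj(n,[0.216,0.533,0.231]))
    d=np.load(n+".npy"); im=cv2.imread(f"pics/{n}0.png"); P=cloud(n,d)
    g=im.astype(int).sum(2); Z=P[...,2]; 
    sat=im.max(2).astype(int)-im.min(2)
    reg=(P[...,0]>.3)&(P[...,0]<.8)&(abs(P[...,1])<.45)&(d>0)
    wood=(Z<.03)&reg; print("bench z med",np.median(Z[(Z<.02)&reg]))
    A=np.c_[P[(abs(Z)<.006)&reg][:,:2],np.ones(((abs(Z)<.006)&reg).sum())]; print("plane",np.linalg.lstsq(A,Z[(abs(Z)<.006)&reg],rcond=None)[0])
    # white bottle
    def comp(m,seed):
        k,l=cv2.connectedComponents(m.astype(np.uint8)); c=l[seed[1],seed[0]]; return l==c
    sb={"scene":(348,268),"top":(330,204)}[n]; ss={"scene":(275,326),"top":(441,225)}[n]; sm={"scene":(453,262),"top":(250,122)}[n]
    b=comp((Z>.02)&(Z<.09)&reg,sb); q=P[b]; top=q[q[:,2]>.05]
    r=cv2.minAreaRect(top[:,:2].astype(np.float32)); print("bottle",b.sum(),np.round(q[:,2].max(),3),"rect",r,"mean",top.mean(0))
    s=comp((Z>.03)&(Z<.09)&reg,ss); q=P[s]; t=q[q[:,2]>.06]; print("stopper",s.sum(),len(t),(t.min(0)+t.max(0))/2,t.max(0)-t.min(0))
    m=comp((g<150)&(abs(Z-.011)<.008)&reg,sm); q=P[m]; r=cv2.minAreaRect(q[:,:2].astype(np.float32)); print("mat",m.sum(),r,q.mean(0))
    caps=(Z>.155)&(Z<.17)&reg; k,l,st,ce=cv2.connectedComponentsWithStats(caps.astype(np.uint8))
    for i in range(1,k):
        if st[i,4]>25: q=P[l==i]; print("cap",st[i,4],(q.min(0)+q.max(0))/2,q.max(0)-q.min(0))
E
```

```text
scene base-> [211.03454252 194.58700728] [367.83658174  68.37485374]
bench z med 0.0013843867046476888
plane [0.00048319 0.00066235 0.00101841]
bottle 1362 0.064 rect ((0.5003615617752075, -0.03318493068218231), (0.058653827756643295, 0.16536720097064972), 8.288106918334961) mean [ 0.5051605  -0.05764476  0.05847807]
stopper 331 175 [ 0.46410767 -0.2942926   0.06656871] [0.03229729 0.03274297 0.0131209 ]
mat 93 ((0.7110652923583984, 0.12401483207941055), (0.019924655556678772, 0.05607128143310547), 11.835225105285645) [0.70803355 0.12731413 0.0121467 ]
cap 85 [0.67917249 0.04090184 0.16247513] [0.03952605 0.02872646 0.01490276]
cap 82 [ 0.67282257 -0.03273307  0.16236094] [0.03988035 0.02351151 0.01393494]
cap 86 [ 0.66538584 -0.10602207  0.16255656] [0.03734473 0.02637666 0.0148006 ]
cap 219 [ 0.6738043  -0.3568882   0.16253271] [0.05763118 0.04887485 0.01493071]
top base-> [295.9791816  441.11594514] [-34.33219762 343.2047988 ]
bench z med -0.00010105395152587571
plane [ 0.0005776   0.00071321 -0.00046581]
bottle 2047 0.063 rect ((0.4984366297721863, -0.038017772138118744), (0.058608364313840866, 0.14970378577709198), 9.130254745483398) mean [ 0.49982997 -0.05141425  0.05724227]
stopper 324 198 [ 0.46229834 -0.29235546  0.0667002 ] [0.03132208 0.03098987 0.01275139]
mat 307145 ((0.7192370891571045, -0.07268118858337402), (1.6045446395874023, 2.6560165882110596), 2.1973917484283447) [ 0.45854171 -0.0440454  -0.01193923]
cap 545 [ 0.67067851 -0.34950331  0.16250039] [0.05765165 0.05748481 0.01499005]
cap 65 [0.66564353 0.04823253 0.16248421] [0.01847972 0.03773865 0.01494729]
cap 65 [ 0.65842227 -0.02443819  0.16248065] [0.01752645 0.0380255  0.01430359]
cap 57 [ 0.6524071  -0.09510328  0.16241291] [0.02234797 0.03772455 0.01480916]
```

Run:
```python
from h import *
Q={}
for n in("scene","top"):
    d=np.load(n+".npy"); im=cv2.imread(f"pics/{n}0.png"); P=cloud(n,d); Z=P[...,2]
    hsv=cv2.cvtColor(im,cv2.COLOR_BGR2HSV)
    reg=(d>0)&(P[...,0]>.40)&(P[...,0]<.58)&(P[...,1]>-.16)&(P[...,1]<.1)
    w=reg&(Z>.012)&(Z<.075)&(hsv[...,1]<70)
    q=P[w]; body=q[q[:,2]>.053]; r=cv2.minAreaRect(body[:,:2].astype(np.float32)); print(n,"body",r,body[:,2].mean())
    r=cv2.minAreaRect(q[:,:2].astype(np.float32)); print(n,"all",r)
    a=q[:,:2]-q[:,:2].mean(0); ev,V=np.linalg.eigh(a.T@a); ax=V[:,1]*np.sign(V[1,1]); print("axis deg from +y",np.degrees(np.arctan2(-ax[0],ax[1])))
    s=q[:,:2]@ax; print("extent",s.min(),s.max()); tip=q[s>s.max()-.03]; print("neck top pts",tip[tip[:,2]>.043].mean(0) if (tip[:,2]>.043).any() else None)
    reg=(d>0)&(P[...,0]>.55)&(P[...,0]<.78)&(P[...,1]>-.25)&(P[...,1]<.25)
    t=P[reg&(Z>.019)&(Z<.026)&(hsv[...,1]<150)]; r=cv2.minAreaRect(t[:,:2].astype(np.float32)); print("tray",len(t),r)
    dark=reg&(hsv[...,2]<60)&(Z<.02)&(Z>.004)&(P[...,1]>.06); k,l,st,ce=cv2.connectedComponentsWithStats(dark.astype(np.uint8)); i=1+st[1:,4].argmax(); q=P[l==i]; print("mat",st[i],cv2.minAreaRect(q[:,:2].astype(np.float32)))
    Q[n]=t
t=np.r_[Q["scene"],Q["top"]]; print("tray both",cv2.minAreaRect(t[:,:2].astype(np.float32)), np.percentile(t[:,:2],[1,99],axis=0))
```

```text
scene body ((0.5028069019317627, -0.05235016345977783), (0.0584372878074646, 0.12703034281730652), 8.830286979675293) 0.05877410945543264
scene all ((0.4598943293094635, -0.05199115723371506), (0.14408321678638458, 0.19990283250808716), 8.435561180114746)
axis deg from +y -0.4952660934211891
extent -0.15634268364107853 0.057390359457349535
neck top pts [0.48971846 0.03707341 0.0467106 ]
tray 1011 ((0.6772418022155762, 0.013079315423965454), (0.348627507686615, 0.09503870457410812), 83.53720092773438)
mat [448 255  13  17 107] ((0.7052359580993652, 0.12311074137687683), (0.05511093512177467, 0.02249258942902088), 86.34901428222656)
top body ((0.5006048083305359, -0.051460884511470795), (0.05860655754804611, 0.1221436858177185), 8.965425491333008) 0.057440610247251264
top all ((0.4577573835849762, -0.04946373403072357), (0.14257287979125977, 0.19100916385650635), 9.11892318725586)
axis deg from +y -2.694974708763576
extent -0.1356020919864579 0.07539267648526275
neck top pts [0.48640064 0.03635684 0.04569282]
tray 1470 ((0.6739099621772766, 0.01386171579360962), (0.3457677364349365, 0.09465811401605606), 83.93737030029297)Traceback (most recent call last):
  File "<stdin>", line 14, in <module>
ValueError: attempt to get argmax of an empty sequence
```

```bash
cat >> h.py <<'E'
from scipy.linalg import logm, expm
def pose(): s=get_state(); T=np.eye(4); T[:3,:3]=q2R(s["orientation"]); T[:3,3]=s["tcp_pos"]; return T
def mk(p,y,z):
    y=np.array(y,float);z=np.array(z,float);z/=np.linalg.norm(z);y=y-z*(y@z);y/=np.linalg.norm(y)
    T=np.eye(4);T[:3,:3]=np.c_[np.cross(y,z),y,z];T[:3,3]=p;return T
def plan(A,B,vmax=50,wmax=0.17):
    """equal rows (screw motion) from A to B; returns predicted end"""
    rel=np.linalg.inv(A)@B; w=R.from_matrix(rel[:3,:3]).as_rotvec()
    n=1
    while True:
        r=R.from_rotvec(w/n).as_matrix()
        S=sum(np.linalg.matrix_power(r,k) for k in range(n)); p=np.linalg.solve(S,rel[:3,3])
        if np.linalg.norm(p)*1000<=vmax and np.linalg.norm(w/n)<=wmax: break
        n+=1
    print(n,"x",np.round(p*1000,1),np.round(w/n,4)," z path:",end="")
    r4=np.eye(4);r4[:3,:3]=R.from_rotvec(np.round(w/n,3)).as_matrix();r4[:3,3]=np.round(p*1000,1)/1000;C=A.copy();z=[]
    for _ in range(n): C=C@r4; z.append(tuple(np.round(C[:3,3],2)))
    print(*z[::max(1,n//4)]); return C
b=np.array([-np.sin(np.radians(8.9)),np.cos(np.radians(8.9)),0]); U=np.array([0,0,1.]); c=np.cross(b,U)
foot=np.array([0.511,-0.111,0.029])
ty=np.array([.0976,.9952,0]); tx=np.array([.9952,-.0976,0])
mat=np.array([0.6865,0.1255,0.011])
a=np.radians(30)
def grasp(off=0,d=.151): 
    z=-np.sin(a)*b-np.cos(a)*U; return mk(foot+d*b+z*(.019-off),-c,z)
def place(ft,off=0,d=.151):
    z=np.cos(a)*tx-np.sin(a)*U; return mk(np.array(ft)+d*U+z*(.019-off),ty,z)
E
python3 - <<'E'
from h import *
A=pose(); C=plan(A,grasp(.12)); print(grasp(0)[:3,3]); C=plan(C,grasp(0));
E
```

```text
13 x [ -0.6 -45.6  13.9] [ 0.0424  0.024  -0.1581]  z path:(np.float64(0.2), np.float64(0.49), np.float64(0.22)) (np.float64(0.19), np.float64(0.35), np.float64(0.19)) (np.float64(0.24), np.float64(0.22), np.float64(0.16)) (np.float64(0.35), np.float64(0.13), np.float64(0.14)) (np.float64(0.48), np.float64(0.09), np.float64(0.12))
[0.48910848 0.02879632 0.01254552]
3 x [ 0.3 -0.3 39.7] [ 0.0008  0.001  -0.0004]  z path:(np.float64(0.48), np.float64(0.07), np.float64(0.08)) (np.float64(0.49), np.float64(0.05), np.float64(0.05)) (np.float64(0.49), np.float64(0.03), np.float64(0.01))
```

Run:
```python
from h import *
A=pose(); G=grasp(.12); W=G.copy(); W[:3,3]=A[:3,3]; C=plan(A,W); C=plan(C,G,60); C=plan(C,grasp(0))
```

```text
13 x [-0. -0.  0.] [ 0.0424  0.024  -0.1581]  z path:(np.float64(0.22), np.float64(0.53), np.float64(0.23)) (np.float64(0.22), np.float64(0.53), np.float64(0.23)) (np.float64(0.22), np.float64(0.53), np.float64(0.23)) (np.float64(0.22), np.float64(0.53), np.float64(0.23)) (np.float64(0.22), np.float64(0.53), np.float64(0.23))
9 x [ 39.9 -21.4  37.6] [ 0.0003  0.0003 -0.0001]  z path:(np.float64(0.25), np.float64(0.48), np.float64(0.22)) (np.float64(0.3), np.float64(0.38), np.float64(0.19)) (np.float64(0.36), np.float64(0.29), np.float64(0.17)) (np.float64(0.42), np.float64(0.19), np.float64(0.14)) (np.float64(0.48), np.float64(0.09), np.float64(0.12))
3 x [ 0.1 -0.1 39.8] [ 0.0008  0.001  -0.0004]  z path:(np.float64(0.48), np.float64(0.07), np.float64(0.08)) (np.float64(0.49), np.float64(0.05), np.float64(0.05)) (np.float64(0.49), np.float64(0.03), np.float64(0.01))
```

Call:
{"fn": "arm_command", "kwargs": {"moves": [1,0,0,0,0.042,0.024,-0.158,1,0,0,0,0.042,0.024,-0.158,1,0,0,0,0.042,0.024,-0.158,1,0,0,0,0.042,0.024,-0.158,1,0,0,0,0.042,0.024,-0.158,1,0,0,0,0.042,0.024,-0.158,1,0,0,0,0.042,0.024,-0.158], "newtons": 60}}

```text
clock: 1.98
tcp_pos: [0.2167, 0.5328, 0.2312]
orientation: [-0.105, -0.355, 0.921, -0.122]
wrist_force: [-0.2, -0.7, 0.2]
finger_gap: 0.0854
grip_force: 0.0
```

Call:
{"fn": "arm_command", "kwargs": {"moves": [1,0,0,0,0.042,0.024,-0.158,1,0,0,0,0.042,0.024,-0.158,1,0,0,0,0.042,0.024,-0.158,1,0,0,0,0.042,0.024,-0.158,1,0,0,0,0.042,0.024,-0.158,1,0,0,0,0.042,0.024,-0.158]}}

```text
clock: 2.72
tcp_pos: [0.2165, 0.533, 0.2309]
orientation: [0.169, 0.735, -0.627, 0.195]
wrist_force: [0.6, -0.8, -0.2]
finger_gap: 0.0853
grip_force: 0.0
```

Call:
{"fn": "arm_command", "kwargs": {"moves": [1,40,-21.5,37.5,0,0,0,1,40,-21.5,37.5,0,0,0,1,40,-21.5,37.5,0,0,0,1,40,-21.5,37.5,0,0,0,1,40,-21.5,37.5,0,0,0,1,40,-21.5,37.5,0,0,0,1,40,-21.5,37.5,0,0,0,1,40,-21.5,37.5,0,0,0]}}

```text
clock: 3.72
tcp_pos: [0.4523, 0.1356, 0.1298]
orientation: [0.168, 0.734, -0.629, 0.195]
wrist_force: [0.7, 0.3, 0.6]
finger_gap: 0.0854
grip_force: 0.0
```

Run:
```python
from h import *
s=get_state(); print(s["clock"],np.round(s["joint_pos"],3),np.round(s["tcp_pos"],4)); A=pose(); C=plan(A,grasp(.06)); C=plan(C,grasp(0))
im,d=read_camera("wrist"); cv2.imwrite("pics/w1.png",im); print(recognise("wrist","bottle"),camera_info("wrist"))
```

```text
3.725 [ 0.426  0.325 -0.302  1.097 -0.499 -1.258] [0.4523 0.1356 0.1298]
3 x [12.6 -6.7 32.3] [ 0.0006  0.0011 -0.0005]  z path:(np.float64(0.46), np.float64(0.11), np.float64(0.11)) (np.float64(0.47), np.float64(0.08), np.float64(0.09)) (np.float64(0.48), np.float64(0.06), np.float64(0.06))
2 x [ 0.1  0.1 30.1] [-0.0006  0.0002  0.0007]  z path:(np.float64(0.49), np.float64(0.04), np.float64(0.04)) (np.float64(0.49), np.float64(0.03), np.float64(0.01))
[{'point': [557.9, 20.3], 'confidence': 0.8}, {'point': [293.2, 99.6], 'confidence': 0.62}] {'fovy': 65.70646984690485, 'cx': 317.65074882825144, 'cy': 240.54067741782364, 'tool_from_camera': array([[ 1.95044970e-04, -9.61777945e-01, -2.73830505e-01,
         6.92677019e-02],
       [ 9.99999412e-01, -1.04506818e-04,  1.07934362e-03,
        -4.90141479e-05],
       [-1.06670604e-03, -2.73830555e-01,  9.61777360e-01,
        -1.42712153e-01],
       [ 0.00000000e+00,  0.00000000e+00,  0.00000000e+00,
         1.00000000e+00]])}
```

View pics/w1.png

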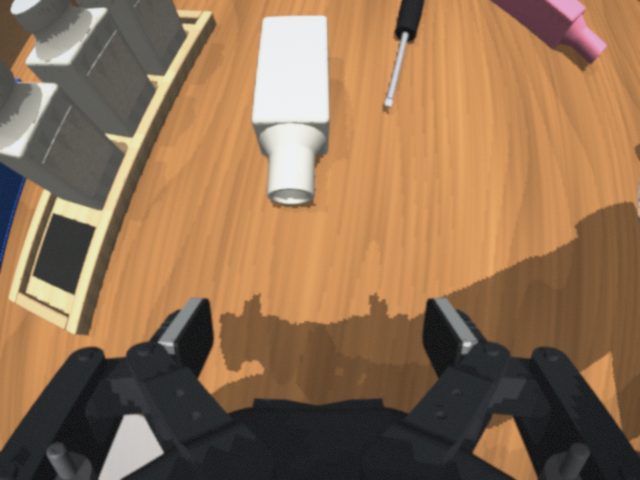

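Call:
{"fn": "arm_command", "kwargs": {"moves": [1,12.5,-6.7,32.3,0,0,0,1,12.5,-6.7,32.3,0,0,0,1,12.5,-6.7,32.3,0,0,0,1,0,0,0,0,0,0]}}

```text
clock: 4.32
tcp_pos: [0.4823, 0.0593, 0.0632]
orientation: [0.169, 0.733, -0.629, 0.194]
wrist_force: [-0.9, 0.2, -0.0]
finger_gap: 0.0853
grip_force: 0.0
```

Run:
```python
from h import *
s=get_state(); print(s["clock"],np.round(s["joint_pos"],3)); A=pose(); C=plan(A,grasp(0))
im,d=read_camera("wrist"); cv2.imwrite("pics/w2.png",im)
ci=camera_info("wrist"); f=f_of(ci); T=np.array(ci["tool_from_camera"])
# project expected foot-axis points, neck edges into fisheye
def pw(p):
    q=np.linalg.inv(A@T)@np.r_[p,1]; th=np.arccos(q[2]/np.linalg.norm(q[:3])); e=q[:2]/np.linalg.norm(q[:2]); return (int(ci["cx"]+f*th*e[0]),int(ci["cy"]+f*th*e[1]))
for z in (.118,.14,.166):
    for r in (-.018,0,.018): cv2.circle(im,pw(foot+z*b+r*c),2,(0,0,255) if z==.166 else (0,200,0),-1)
cv2.imwrite("pics/w2m.png",im)
```

```text
4.325 [ 0.263  0.361 -0.438  0.841 -0.516 -1.441]
2 x [ 0.9 -1.1 29.8] [ 0.003   0.0016 -0.0009]  z path:(np.float64(0.49), np.float64(0.04), np.float64(0.04)) (np.float64(0.49), np.float64(0.03), np.float64(0.01))
```

View pics/w2m.png

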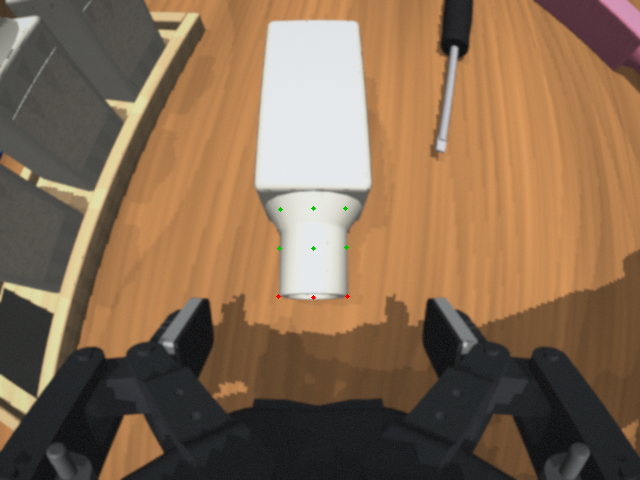

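Call:
{"fn": "arm_command", "kwargs": {"moves": [1,1,-1,30,0.003,0.001,0,1,1,-1,30,0.003,0.001,0,1,0,0,0,0,0,0,-1,0,0,0,0,0,0,-1,0,0,0,0,0,0,-1,0,0,0,0,0,0,-1,0,0,0,0,0,0,-1,0,0,0,0,0,0], "newtons": 90}}

```text
clock: 5.38
tcp_pos: [0.491, 0.03, 0.0147]
orientation: [0.166, 0.734, -0.628, 0.198]
wrist_force: [-1.7, 3.3, 6.3]
finger_gap: 0.0337
grip_force: 88.5
```

Run:
```python
from h import *
s=get_state(); print(s["clock"],np.round(s["joint_pos"],3),s["finger_gap"],s["grip_force"]); A=pose(); print(np.linalg.inv(A)@grasp(0))
# lift straight up and back while same orientation, then rotate, then place
L=A.copy(); L[:3,3]=[.46,.08,.28]; C=plan(A,L)
P1=place(mat+.005*ty+[0,0,.10]); P1[:3,3]-=.0*tx
W=P1.copy(); W[:3,3]=[.52,.12,.29]; C=plan(C,W)
C=plan(C,P1); plan(C,place(mat+.005*ty+[0,0,.002]))
```

```text
5.375 [ 0.203  0.407 -0.52   0.665 -0.522 -1.517] 0.03366641887005053 88.52661788463593
[[ 9.99998772e-01  1.35087871e-03  7.94511644e-04 -2.57812268e-04]
 [-1.35526518e-03  9.99983699e-01  5.54658867e-03  2.03744564e-03]
 [-7.87005924e-04 -5.54765863e-03  9.99984302e-01  2.32151361e-03]
 [ 0.00000000e+00  0.00000000e+00  0.00000000e+00  1.00000000e+00]]
6 x [ 14.3   3.6 -42.8] [ 0.  0. -0.]  z path:(np.float64(0.49), np.float64(0.04), np.float64(0.06)) (np.float64(0.48), np.float64(0.05), np.float64(0.1)) (np.float64(0.48), np.float64(0.05), np.float64(0.15)) (np.float64(0.47), np.float64(0.06), np.float64(0.19)) (np.float64(0.46), np.float64(0.07), np.float64(0.24)) (np.float64(0.46), np.float64(0.08), np.float64(0.28))
14 x [-6.1 -2.   1. ] [ 0.0362 -0.0766  0.136 ]  z path:(np.float64(0.46), np.float64(0.08), np.float64(0.28)) (np.float64(0.47), np.float64(0.1), np.float64(0.27)) (np.float64(0.48), np.float64(0.11), np.float64(0.27)) (np.float64(0.5), np.float64(0.12), np.float64(0.27)) (np.float64(0.52), np.float64(0.12), np.float64(0.29))
4 x [-14.6   6.5  44.1] [ 0.001   0.0002 -0.0007]  z path:(np.float64(0.57), np.float64(0.12), np.float64(0.28)) (np.float64(0.61), np.float64(0.12), np.float64(0.27)) (np.float64(0.66), np.float64(0.13), np.float64(0.26)) (np.float64(0.7), np.float64(0.13), np.float64(0.25))
2 x [42.5 -0.  24.6] [-0.      0.0004  0.0006]  z path:(np.float64(0.7), np.float64(0.13), np.float64(0.2)) (np.float64(0.7), np.float64(0.13), np.float64(0.15))
```

Call:
{"fn": "arm_command", "kwargs": {"moves": [-1,14,3.5,-43,0,0,0,-1,14,3.5,-43,0,0,0,-1,14,3.5,-43,0,0,0,-1,14,3.5,-43,0,0,0,-1,14,3.5,-43,0,0,0,-1,14,3.5,-43,0,0,0]}}

```text
clock: 6.12
tcp_pos: [0.4591, 0.0819, 0.2802]
orientation: [0.166, 0.734, -0.628, 0.197]
wrist_force: [1.7, -0.1, -2.9]
finger_gap: 0.0336
grip_force: 90.7
```

Call:
{"fn": "arm_command", "kwargs": {"moves": [-1,-6,-2,1,0.036,-0.077,0.136,-1,-6,-2,1,0.036,-0.077,0.136,-1,-6,-2,1,0.036,-0.077,0.136,-1,-6,-2,1,0.036,-0.077,0.136,-1,-6,-2,1,0.036,-0.077,0.136,-1,-6,-2,1,0.036,-0.077,0.136,-1,-6,-2,1,0.036,-0.077,0.136]}}

```text
clock: 7.0
tcp_pos: [0.4826, 0.1148, 0.2664]
orientation: [0.198, -0.406, 0.883, -0.129]
wrist_force: [-0.1, -0.2, -2.4]
finger_gap: 0.034
grip_force: 90.6
```

Call:
{"fn": "arm_command", "kwargs": {"moves": [-1,-6,-2,1,0.036,-0.077,0.136,-1,-6,-2,1,0.036,-0.077,0.136,-1,-6,-2,1,0.036,-0.077,0.136,-1,-6,-2,1,0.036,-0.077,0.136,-1,-6,-2,1,0.036,-0.077,0.136,-1,-6,-2,1,0.036,-0.077,0.136,-1,-6,-2,1,0.036,-0.077,0.136,-1,0,0,0,0,0,0]}}

```text
clock: 8.0
tcp_pos: [0.5193, 0.1222, 0.2897]
orientation: [0.5, 0.042, 0.865, -0.022]
wrist_force: [-0.6, -0.3, -2.8]
finger_gap: 0.0339
grip_force: 91.2
```

Run:
```python
from h import *
s=get_state(); print(s["clock"],np.round(s["joint_pos"],3),np.round(s["tcp_pos"],4),s["finger_gap"],s["grip_force"])
G=place([0,0,0]); A=pose(); print("rotation err in tool",R.from_matrix(A[:3,:3].T@G[:3,:3]).as_rotvec())
im,d=read_camera("scene"); np.save("scene1.npy",d); cv2.imwrite("pics/s1.png",im[120:400,220:560])
```

```text
8.0 [ 0.24  -0.381 -1.026 -0.096 -0.286  0.175] [0.5193 0.1222 0.2897] 0.03389004793334735 91.22083067893982
rotation err in tool [ 0.00488284  0.00017208 -0.00189159]
```

View pics/s1.png

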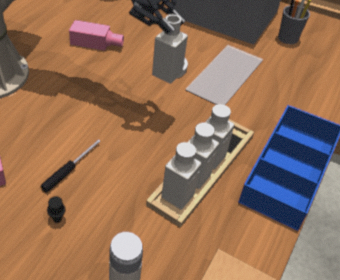

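```bash
cat > fit.py <<'E'
from h import *
def faces(P,m,axes):
    "normals of the side faces near the given directions; points P[m]"
    q=P[m]; out=[]
    for ax in axes:
        # iterative: keep points within band of plane starting at extreme
        best=None; rng=np.random.default_rng(0)
        for _ in range(1500):
            t=q[rng.choice(len(q),3,False)]; n=np.cross(t[1]-t[0],t[2]-t[0]); L=np.linalg.norm(n)
            if L<1e-6: continue
            n/=L; n*=np.sign(n@ax)
            if n@ax<.93: continue
            k=abs((q-t[0])@n)<.0015
            if best is None or k.sum()>best.sum(): best=k
        p=q[best]; n=np.linalg.svd(p-p.mean(0),full_matrices=False)[2][2]; n*=np.sign(n@ax); out.append((n,p.mean(0),best.sum()))
    return out
E
python3 - <<'E'
from fit import *
d=np.load("scene1.npy"); P=cloud("scene",d); A=pose(); nk=A[:3,3]-.019*A[:3,2]; print("neck pt",nk)
ft=nk-[0,0,.151]
m=(d>0)&(np.linalg.norm(P[...,:2]-ft[:2],axis=-1)<.06)&(P[...,2]>ft[2]-.02)&(P[...,2]<ft[2]+.112)
print(m.sum(),P[m][:,2].min()-ft[2])
for n,p,k in faces(P,m,[tx,-ty]): print(np.round(n,3),"tilt z",round(n[2],3),k, "offset from axis",np.round((p-ft)@n,4))
E
```

```text
neck pt [0.5017202  0.12321471 0.29690763]
1093 -0.0007024656981492183
[ 0.995 -0.101 -0.002] tilt z -0.002 351 offset from axis 0.032
[-0.078 -0.997 -0.024] tilt z -0.024 489 offset from axis 0.0252
```

Run:
```python
from h import *
A=pose(); Rt=R.from_rotvec(-.024*tx).as_matrix()@A[:3,:3]; np.save("Rt.npy",Rt)
def pl(h):
    T=np.eye(4);T[:3,:3]=Rt;T[:3,3]=mat-.002*tx+.003*ty+[0,0,h+.151]+.019*Rt[:,2];return T
C=plan(A,pl(.06)); C=plan(C,pl(.003),30)
```

```text
4 x [-6.8  5.7 48.7] [ 0.003   0.     -0.0052]  z path:(np.float64(0.56), np.float64(0.12), np.float64(0.27)) (np.float64(0.61), np.float64(0.12), np.float64(0.25)) (np.float64(0.66), np.float64(0.13), np.float64(0.23)) (np.float64(0.7), np.float64(0.13), np.float64(0.21))
2 x [24.7  0.7 14.3] [ 0.      0.     -0.0004]  z path:(np.float64(0.7), np.float64(0.13), np.float64(0.18)) (np.float64(0.7), np.float64(0.13), np.float64(0.16))
```

Call:
{"fn": "arm_command", "kwargs": {"moves": [-1,-7,5.5,48.5,0.003,0,-0.005,-1,-7,5.5,48.5,0.003,0,-0.005,-1,-7,5.5,48.5,0.003,0,-0.005,-1,-7,5.5,48.5,0.003,0,-0.005,-1,0,0,0,0,0,0,-1,0,0,0,0,0,0]}}

```text
clock: 8.8
tcp_pos: [0.7007, 0.1247, 0.2127]
orientation: [0.496, 0.037, 0.867, -0.033]
wrist_force: [-0.1, -0.4, -2.4]
finger_gap: 0.0336
grip_force: 91.2
```

Run:
```python
from fit import *
im,d=read_camera("scene"); cv2.imwrite("pics/s2.png",im[140:380,300:540]); P=cloud("scene",d); A=pose(); s=get_state(); print(s["clock"],s["wrist_force"],np.round(s["joint_pos"],2))
Rt=np.load("Rt.npy")
nk=A[:3,3]-.019*A[:3,2]; ft=nk-[0,0,.151]; print("ft-mat tray",(ft-mat)@tx,(ft-mat)@ty,ft[2]-.011)
m=(d>0)&(np.linalg.norm(P[...,:2]-ft[:2],axis=-1)<.055)&(P[...,2]>ft[2]+.01)&(P[...,2]<ft[2]+.112)
print(m.sum())
for n,p,k in faces(P,m,[tx,-ty]): print(np.round(n,3),k,"offset",np.round((p-ft)@n,4))
T=np.eye(4);T[:3,:3]=Rt;T[:3,3]=mat-.002*tx+.003*ty+[0,0,.003+.151]+.019*Rt[:,2]; plan(A,T,30)
```

```text
8.85 [-0.2930818   0.21909978 -2.60646762] [ 0.16  0.13 -0.85 -0.44 -0.23  0.11]
ft-mat tray -0.002170657658156603 0.0009776191992864106 0.06171984508770721
648
[ 0.994 -0.108 -0.009] 229 offset 0.0299
[-0.05  -0.998  0.027] 279 offset 0.0321
2 x [25.3  1.6 14.9] [-0.0007 -0.     -0.0013]  z path:(np.float64(0.7), np.float64(0.13), np.float64(0.18)) (np.float64(0.7), np.float64(0.13), np.float64(0.16))
```

View pics/s2.png

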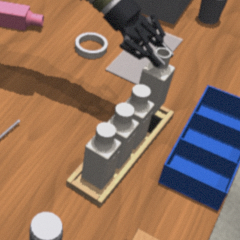

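Call:
{"fn": "arm_command", "kwargs": {"moves": [-1,25,2.5,15,0,0,0,-1,25,2.5,15,0,0,0,-1,0,0,0,0,0,0,-1,2,0,1,0,0,0,-1,0,0,0,0,0,0]}}

```text
clock: 9.48
tcp_pos: [0.7037, 0.1292, 0.1569]
orientation: [0.499, 0.037, 0.865, -0.032]
wrist_force: [0.0, 0.3, -2.4]
finger_gap: 0.0334
grip_force: 91.2
```

Call:
{"fn": "arm_command", "kwargs": {"moves": [-1,1.7,0,1,0,0,0,-1,0,0,0,0,0,0]}}

```text
clock: 9.72
tcp_pos: [0.7037, 0.1289, 0.1539]
orientation: [0.499, 0.037, 0.865, -0.032]
wrist_force: [-0.6, 1.2, -0.3]
finger_gap: 0.0338
grip_force: 91.3
```

Call:
{"fn": "arm_command", "kwargs": {"moves": [-1,1.3,0,0.8,0,0,0,-1,0,0,0,0,0,0]}}

```text
clock: 9.98
tcp_pos: [0.7049, 0.1288, 0.154]
orientation: [0.5, 0.038, 0.864, -0.032]
wrist_force: [-2.5, -1.6, 4.8]
finger_gap: 0.0338
grip_force: 91.4
```

Call:
{"fn": "arm_command", "kwargs": {"moves": [0.35,0,0,0,0,0,0,0.35,0,0,0,0,0,0,0.35,0,0,0,0,0,0,0.35,0,0,0,0,0,0,0.35,0,0,-25,0,0,0,0.35,0,0,-40,0,0,0,0.35,0,0,-40,0,0,0,0.35,0,0,-40,0,0,0]}}

```text
clock: 10.98
tcp_pos: [0.5803, 0.1442, 0.2271]
orientation: [0.496, 0.038, 0.867, -0.033]
wrist_force: [0.9, 0.2, 0.4]
finger_gap: 0.0578
grip_force: 0.0
```

```bash
python3 - <<'E'
from fit import *
s=get_state(); print(s["clock"],np.round(s["joint_pos"],2),np.round(s["tcp_pos"],3),s["finger_gap"])
for n in ("scene","top"):
    im,d=read_camera(n); np.save(n+"3.npy",d); cv2.imwrite(f"pics/{n}3.png",im); P=cloud(n,d); Z=P[...,2]
    near=(d>0)&(np.linalg.norm(P[...,:2]-mat[:2],axis=-1)<.045)
    q=P[near&(Z>.168)&(Z<.185)]; print(n,"mouth rim",len(q),(q.min(0)+q.max(0))/2,q.max(0)-q.min(0))
    if len(q)>8:
        (x,y),r=cv2.minEnclosingCircle(q[:,:2].astype(np.float32)); print("circle",x,y,r,"tray",(np.array([x,y,0])-mat)@tx,(np.array([x,y,0])-mat)@ty)
    m=near&(Z>.02)&(Z<.12)
    for nn,p,k in faces(P,m,[tx,-ty] if n=="scene" else [-tx]): print(np.round(nn,3),k,"offs",np.round((p-mat)@nn,4))
    for v in range(0): pass
    caps=(d>0)&(Z>.155)&(Z<.17)&(P[...,0]>.6)&(P[...,0]<.75)&(abs(P[...,1])<.3)
E
python3 -c "
import cv2;a=cv2.imread('pics/scene3.png')[150:350,330:530];b=cv2.imread('pics/top3.png')[60:260,180:380]
cv2.imwrite('pics/c3.png',cv2.resize(cv2.hconcat([a,b]),None,fx=2,fy=2,interpolation=cv2.INTER_CUBIC))"
```

```text
10.975 [ 0.27 -0.1  -1.03 -0.37 -0.33  0.18] [0.58  0.144 0.227] 0.05778443196155604
scene mouth rim 118 [0.69141736 0.12841352 0.17417135] [0.034824   0.03713599 0.01227162]
circle 0.689911961555481 0.12831337749958038 0.019283752888441086 tray 0.003120998496055604 0.0031328807353973383
[ 0.995 -0.1   -0.002] 197 offs 0.0324
[-0.027 -1.    -0.01 ] 126 offs 0.0244
top mouth rim 167 [0.68879314 0.12935171 0.17378567] [0.03495388 0.03471525 0.01153478]
circle 0.6888355016708374 0.12995217740535736 0.018527846783399582 tray 0.0018897587480545053 0.004658751916885376
[-0.997  0.082 -0.   ] 441 offs 0.0264
```

View pics/c3.png

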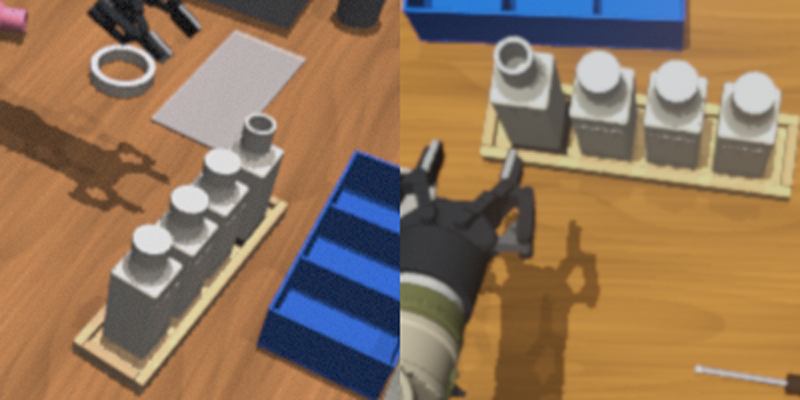

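```bash
cat >> h.py <<'E'
def down(p): return mk(p,ty,[0,0,-1])
E
python3 - <<'E'
from h import *
A=pose(); C=plan(A,down([.50,.02,.25]),60); C=plan(C,down([.463,-.2935,.14]),60); plan(C,down([.463,-.2935,.044]))
E
```

```text
7 x [  7.  -19.   -7.9] [-0.0023  0.1495  0.0014]  z path:(np.float64(0.57), np.float64(0.13), np.float64(0.23)) (np.float64(0.56), np.float64(0.11), np.float64(0.23)) (np.float64(0.54), np.float64(0.09), np.float64(0.23)) (np.float64(0.53), np.float64(0.07), np.float64(0.23)) (np.float64(0.52), np.float64(0.06), np.float64(0.24)) (np.float64(0.51), np.float64(0.04), np.float64(0.24)) (np.float64(0.5), np.float64(0.02), np.float64(0.25))
6 x [  1.2 -52.5  18.4] [-0.0005  0.0006  0.0003]  z path:(np.float64(0.49), np.float64(-0.03), np.float64(0.23)) (np.float64(0.49), np.float64(-0.08), np.float64(0.21)) (np.float64(0.48), np.float64(-0.14), np.float64(0.2)) (np.float64(0.48), np.float64(-0.19), np.float64(0.18)) (np.float64(0.47), np.float64(-0.24), np.float64(0.16)) (np.float64(0.46), np.float64(-0.29), np.float64(0.14))
2 x [-0.2 -0.2 47.9] [ 0.0014 -0.0013  0.0008]  z path:(np.float64(0.46), np.float64(-0.29), np.float64(0.09)) (np.float64(0.46), np.float64(-0.29), np.float64(0.04))
```

Call:
{"fn": "arm_command", "kwargs": {"moves": [0.35,7,-19,-8,-0.002,0.15,0.001,0.35,7,-19,-8,-0.002,0.15,0.001,0.35,7,-19,-8,-0.002,0.15,0.001,0.35,7,-19,-8,-0.002,0.15,0.001,1,7,-19,-8,-0.002,0.15,0.001,1,7,-19,-8,-0.002,0.15,0.001,1,7,-19,-8,-0.002,0.15,0.001,1,0,0,0,0,0,0]}}

```text
clock: 12.08
tcp_pos: [0.5058, 0.0203, 0.2437]
orientation: [0.007, 0.05, 0.999, -0.004]
wrist_force: [0.0, 0.6, -0.2]
finger_gap: 0.0855
grip_force: 0.0
```

Call:
{"fn": "arm_command", "kwargs": {"moves": [1,1,-52.5,18.5,0,0,0,1,1,-52.5,18.5,0,0,0,1,1,-52.5,18.5,0,0,0,1,1,-52.5,18.5,0,0,0,1,1,-52.5,18.5,0,0,0,1,1,-52.5,18.5,0,0,0,1,0,0,0,0,0,0]}}

```text
clock: 12.95
tcp_pos: [0.4675, -0.294, 0.1343]
orientation: [0.008, 0.051, 0.999, -0.004]
wrist_force: [0.9, 0.7, 0.6]
finger_gap: 0.0854
grip_force: 0.0
```

```bash
cat >> h.py <<'E'
def wcloud(d,A):
    ci=camera_info("wrist"); f=f_of(ci); T=np.array(ci["tool_from_camera"])
    v,u=np.mgrid[0:480,0:640].astype(float); x=u-ci["cx"]; y=v-ci["cy"]; r=np.hypot(x,y)+1e-9; t=np.tan(r/f)
    C=np.stack([x/r*t*d,y/r*t*d,d,np.ones_like(d)],-1); return (C@(A@T).T)[...,:3]
E
python3 - <<'E'
from h import *
s=get_state(); print(s["clock"],np.round(s["joint_pos"],2),np.round(s["tcp_pos"],4)); A=pose()
im,d=read_camera("wrist"); P=wcloud(d,A); cv2.imwrite("pics/w4.png",im)
near=(d>0)&(np.linalg.norm(P[...,:2]-[.463,-.2935],axis=-1)<.05)&(P[...,2]<.09)
print("bench",np.median(P[near&(P[...,2]<.01)][:,2]))
q=P[near&(P[...,2]>.055)]; (x,y),r=cv2.minEnclosingCircle(q[:,:2].astype(np.float32)); print(len(q),"grip",x,y,r,q[:,2].max(), (q.min(0)+q.max(0))/2,q.max(0)-q.min(0))
for zz in(.045,.048): plan(A,down([.463,-.2935,zz]))
E
```

```text
12.95 [-0.71  0.3  -0.21  1.04  0.   -0.61] [ 0.4675 -0.294   0.1343]
bench -7.781986228888593e-05
2345 grip 0.4628758430480957 -0.29297351837158203 0.01633645035326481 0.07039572118247744 [ 0.46274112 -0.29296317  0.06276061] [0.03183026 0.03161967 0.01527023]
2 x [ 2.9  0.3 44.6] [-0.0036  0.0085 -0.0019]  z path:(np.float64(0.47), np.float64(-0.29), np.float64(0.09)) (np.float64(0.46), np.float64(-0.29), np.float64(0.05))
2 x [ 2.8  0.3 43.1] [-0.0036  0.0085 -0.0019]  z path:(np.float64(0.47), np.float64(-0.29), np.float64(0.09)) (np.float64(0.46), np.float64(-0.29), np.float64(0.05))
```

View pics/w4.png

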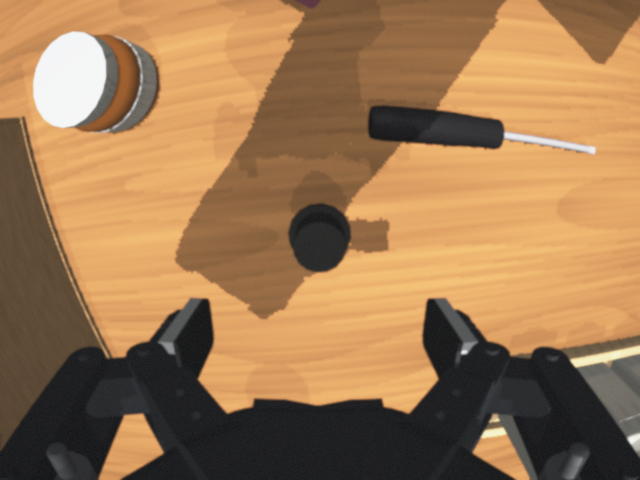

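Call:
{"fn": "arm_command", "kwargs": {"moves": [1,3,0.5,44.5,-0.004,0.008,-0.002,1,3,0.5,44.5,-0.004,0.008,-0.002,1,0,0,0,0,0,0,-1,0,0,0,0,0,0,-1,0,0,0,0,0,0,-1,0,0,0,0,0,0,-1,0,0,0,0,0,0,-1,0,0,0,0,0,0], "newtons": 60}}

```text
clock: 14.0
tcp_pos: [0.465, -0.2917, 0.0494]
orientation: [0.002, 0.047, 0.999, -0.0]
wrist_force: [0.8, 0.5, 5.9]
finger_gap: 0.0293
grip_force: 58.7
```

Run:
```python
from h import *
s=get_state(); print(s["clock"],np.round(s["joint_pos"],2),np.round(s["tcp_pos"],4),s["wrist_force"]); A=pose(); print("tool z",A[:3,2])
m=[.689,.1298]
C=plan(A,down([.50,-.20,.29]),60);C=plan(C,down([.57,.06,.30]),60); C=plan(C,down(m+[.177+.045+.03]),60)
```

```text
14.0 [-0.71  0.38 -0.32  0.86  0.   -0.61] [ 0.465  -0.2917  0.0494] [0.82133793 0.48448496 5.85765999]
tool z [ 3.68114285e-03 -9.33582773e-04 -9.99992789e-01]
5 x [ -5.3  18.9 -48.1] [-0.0001  0.0008  0.0009]  z path:(np.float64(0.47), np.float64(-0.27), np.float64(0.1)) (np.float64(0.48), np.float64(-0.26), np.float64(0.15)) (np.float64(0.49), np.float64(-0.24), np.float64(0.19)) (np.float64(0.49), np.float64(-0.22), np.float64(0.24)) (np.float64(0.5), np.float64(-0.2), np.float64(0.29))
5 x [-8.9 53.1 -2. ] [-0.0001 -0.0002 -0.0001]  z path:(np.float64(0.51), np.float64(-0.15), np.float64(0.29)) (np.float64(0.53), np.float64(-0.1), np.float64(0.29)) (np.float64(0.54), np.float64(-0.04), np.float64(0.3)) (np.float64(0.56), np.float64(0.01), np.float64(0.3)) (np.float64(0.57), np.float64(0.06), np.float64(0.3))
3 x [-37.1  27.1  15.9] [-0.0002 -0.0004 -0.0002]  z path:(np.float64(0.61), np.float64(0.08), np.float64(0.28)) (np.float64(0.65), np.float64(0.11), np.float64(0.27)) (np.float64(0.69), np.float64(0.13), np.float64(0.25))
```

Call:
{"fn": "arm_command", "kwargs": {"moves": [-1,0,0,-40,0,0,0,-1,-7,24,-50,0,0.001,0.001,-1,-7,24,-50,0,0.001,0.001,-1,-7,24,-50,0,0.001,0.001,-1,-7,24,-50,0,0.001,0.001]}}

```text
clock: 14.62
tcp_pos: [0.5009, -0.1975, 0.29]
orientation: [-0.001, 0.049, 0.999, 0.0]
wrist_force: [1.6, 0.0, -0.7]
finger_gap: 0.0295
grip_force: 59.5
```

Call:
{"fn": "arm_command", "kwargs": {"moves": [-1,-9,53,-2,0,0,0,-1,-9,53,-2,0,0,0,-1,-9,53,-2,0,0,0,-1,-9,53,-2,0,0,0,-1,-9,53,-2,0,0,0]}}

```text
clock: 15.25
tcp_pos: [0.5717, 0.0628, 0.2985]
orientation: [-0.001, 0.049, 0.999, 0.001]
wrist_force: [0.9, 0.1, -1.1]
finger_gap: 0.0292
grip_force: 59.5
```

Call:
{"fn": "arm_command", "kwargs": {"moves": [-1,-37,27,13,0,0,0,-1,-37,27,13,0,0,0,-1,-37,27,13,0,0,0,-1,0,0,0,0,0,0,-1,0,0,0,0,0,0]}}

```text
clock: 15.88
tcp_pos: [0.6892, 0.1309, 0.2585]
orientation: [-0.002, 0.049, 0.999, 0.0]
wrist_force: [-0.6, -0.4, 0.1]
finger_gap: 0.0294
grip_force: 59.5
```

```bash
cat > chk.py <<'E'
from fit import *
import sys
s=get_state(); A=pose(); print(s["clock"],np.round(s["tcp_pos"],4),"toolz",np.round(A[:3,2],4),np.round(s["wrist_force"],1),round(s["finger_gap"],4),np.round(s["joint_pos"],2))
t=s["tcp_pos"]
for n in("scene","wrist"):
    im,d=read_camera(n); cv2.imwrite(f"pics/{sys.argv[1]}{n}.png",im); P=cloud(n,d) if n!="wrist" else wcloud(d,A); np.savez(f"{sys.argv[1]}{n}.npz",P=P,im=im); Z=P[...,2]
    dark=im.max(2)<75
    near=(d>0)&(np.linalg.norm(P[...,:2]-[.689,.1298],axis=-1)<.06)
    q=P[near&~dark&(Z>.165)&(Z<.182)]
    if len(q)>8: (x,y),r=cv2.minEnclosingCircle(q[:,:2].astype(np.float32)); print(n,"mouth",len(q),x,y,r,q[:,2].max())
    nt=(d>0)&(np.linalg.norm(P[...,:2]-t[:2],axis=-1)<.03)&dark
    zb=t[2]-.049
    for lo,hi in((.0,.01),(.01,.02),(.02,.03),(.036,.041)):
        q=P[nt&(Z>zb+lo)&(Z<zb+hi)]; 
        if len(q)>8:
            R0=.01+.007*(lo+hi)/2/.036 if hi<.035 else .021
            from scipy.optimize import least_squares
            sol=least_squares(lambda c:np.hypot(q[:,0]-c[0],q[:,1]-c[1])-R0,t[:2],loss="soft_l1",f_scale=.001); print(n,"plug",lo,len(q),np.round(sol.x-t[:2],4),np.sqrt(2*sol.cost/len(q)))
    q=P[nt&(Z<t[2]-.02)]; print(n,"lowest dark",np.percentile(q[:,2],[0,2])-t[2] if len(q) else None)
E
python3 chk.py a
```

```text
15.875 [0.6892 0.1309 0.2585] toolz [-0.004   0.0012 -1.    ] [-0.6 -0.4  0.1] 0.0294 [0.07 0.59 0.53 1.52 0.   0.17]
scene mouth 151 0.6895552277565002 0.12713997066020966 0.019360890612006187 0.18009685867849357
scene plug 0.0 9 [-0.0027 -0.0016] 0.001268473399031464
scene plug 0.01 27 [-0.0018 -0.0003] 0.0008568871649657631
scene plug 0.02 34 [-0.0022 -0.0009] 0.0009859372363326155
scene plug 0.036 20 [-0.0027  0.0013] 0.0015079190446140593
scene lowest dark [-0.04659836 -0.04393594]
wrist mouth 665 0.686856210231781 0.10883820801973343 0.03908693790435791 0.17666000046533697
wrist plug 0.036 417 [-0.0007 -0.001 ] 0.0008686734932741319
wrist lowest dark [-0.24947331 -0.24945845]
```

```bash
python3 - <<'E'
from h import *
from scipy.optimize import least_squares
for n in("scene","wrist"):
    z=np.load(f"a{n}.npz"); P=z["P"]; im=z["im"]; Z=P[...,2]
    q=P[(np.linalg.norm(P[...,:2]-[.689,.1298],axis=-1)<.026)&(Z>.150)&(Z<.174)&(im.max(2)>60)]
    sol=least_squares(lambda c:np.hypot(q[:,0]-c[0],q[:,1]-c[1])-.018,[.689,.1298],loss="soft_l1",f_scale=.001); print(n,"neck wall",len(q),sol.x,np.sqrt(2*sol.cost/len(q)))
    q=P[(np.linalg.norm(P[...,:2]-[.689,.1298],axis=-1)<.026)&(Z>.1755)&(Z<.18)&(im.max(2)>60)]; print("rim",len(q),(q.min(0)+q.max(0))/2,q.max(0)-q.min(0),q.mean(0))
E
python3 -c "
import cv2;b=cv2.imread('pics/awrist.png');cv2.imwrite('pics/aw.png',b)"
```

```text
scene neck wall 186 [0.69061483 0.12894131] 0.0016794523541160918
rim 57 [0.69053266 0.12795663 0.17747518] [0.03334796 0.03580538 0.00391988] [0.68967822 0.12952503 0.17691794]
wrist neck wall 489 [0.69045196 0.13036576] 0.001050769399448767
rim 61 [0.68353275 0.12985705 0.17608399] [0.02052091 0.03276983 0.00115202] [0.6802478  0.13101303 0.17581445]
```

View pics/aw.png

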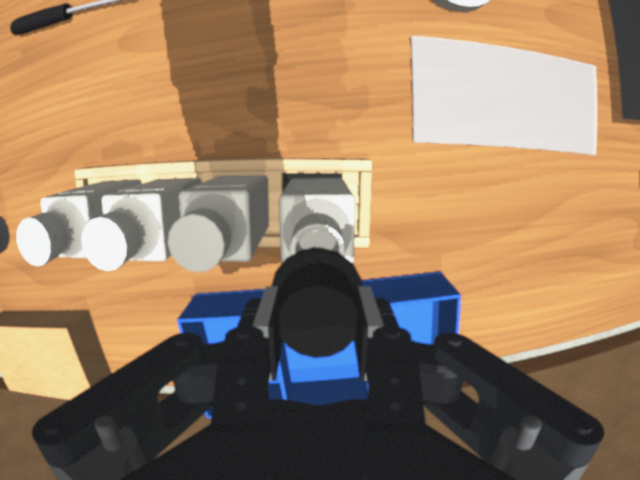

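Call:
{"fn": "arm_command", "kwargs": {"moves": [-1,-2.8,-0.4,15,0,0,0,-1,0,0,15,0,0,0,-1,0,0,8,0,0,0,-1,0,0,0,0,0,0]}}

```text
clock: 16.48
tcp_pos: [0.6915, 0.1301, 0.2199]
orientation: [-0.002, 0.049, 0.999, 0.001]
wrist_force: [-0.2, 0.4, -0.2]
finger_gap: 0.0292
grip_force: 59.5
```

Call:
{"fn": "arm_command", "kwargs": {"moves": [-1,0,0,5,0,0,0,-1,0,0,4,0,0,0,-1,0,0,0,0,0,0]}}

```text
clock: 16.85
tcp_pos: [0.692, 0.1305, 0.2111]
orientation: [-0.002, 0.049, 0.999, 0.001]
wrist_force: [0.2, -1.0, -0.6]
finger_gap: 0.0291
grip_force: 59.5
```

No contact yet; go on in small steps.

Call:
{"fn": "arm_command", "kwargs": {"moves": [-1,0,0,4,0,0,0,-1,0,0,0,0,0,0]}}

```text
clock: 17.1
tcp_pos: [0.692, 0.1305, 0.207]
orientation: [-0.002, 0.049, 0.999, 0.001]
wrist_force: [-0.2, 0.5, -0.7]
finger_gap: 0.0293
grip_force: 59.5
```

Call:
{"fn": "arm_command", "kwargs": {"moves": [-1,0,0,2,0,0,0,-1,0,0,0,0,0,0]}}

```text
clock: 17.35
tcp_pos: [0.6921, 0.1305, 0.2053]
orientation: [-0.002, 0.049, 0.999, 0.001]
wrist_force: [0.4, 0.8, -0.3]
finger_gap: 0.0293
grip_force: 59.5
```

Call:
{"fn": "arm_command", "kwargs": {"moves": [-1,0,0,2,0,0,0,-1,0,0,0,0,0,0]}}

```text
clock: 17.6
tcp_pos: [0.6922, 0.1306, 0.2035]
orientation: [-0.001, 0.048, 0.999, 0.001]
wrist_force: [-0.2, 0.8, -0.2]
finger_gap: 0.0293
grip_force: 59.6
```

Call:
{"fn": "arm_command", "kwargs": {"moves": [-1,0,0,2,0,0,0,-1,0,0,0,0,0,0]}}

```text
clock: 17.85
tcp_pos: [0.6924, 0.1306, 0.2027]
orientation: [-0.001, 0.049, 0.999, 0.001]
wrist_force: [-0.0, 0.3, 5.6]
finger_gap: 0.0294
grip_force: 60.2
```

Call:
{"fn": "arm_command", "kwargs": {"moves": [-1,0,0,2,0,0,0,-1,0,0,0,0,0,0]}}

```text
clock: 18.1
tcp_pos: [0.6929, 0.1306, 0.2024]
orientation: [0.0, 0.049, 0.999, 0.001]
wrist_force: [-1.2, 0.6, 10.4]
finger_gap: 0.0297
grip_force: 60.8
```

Call:
{"fn": "arm_command", "kwargs": {"moves": [-1,0,0,3,0,0,0,-1,0,0,0,0,0,0,-1,0,0,0,0,0,0]}}

```text
clock: 18.48
tcp_pos: [0.6937, 0.1306, 0.202]
orientation: [0.002, 0.049, 0.999, 0.001]
wrist_force: [-2.9, -0.6, 18.3]
finger_gap: 0.0293
grip_force: 61.7
```

```bash
python3 chk.py b; python3 -c "
import cv2;a=cv2.imread('pics/bscene.png')[170:330,370:530];cv2.imwrite('pics/bs.png',cv2.resize(a,None,fx=3,fy=3,interpolation=cv2.INTER_CUBIC))"
```

```text
18.475 [0.6937 0.1306 0.202 ] toolz [ 0.0049  0.0019 -1.    ] [-2.9 -0.6 18.3] 0.0293 [0.07 0.59 0.4  1.38 0.   0.17]
scene mouth 97 0.693026602268219 0.1270151138305664 0.018314722925424576 0.18152361627545033
scene plug 0.02 13 [-0.0029  0.0001] 0.0008800036743786154
scene plug 0.036 21 [-0.0007  0.0005] 0.0010907414433700253
scene lowest dark [-0.02369829 -0.02364842]
wrist mouth 520 0.6832784414291382 0.10878076404333115 0.0385640487074852 0.17731529874764174
wrist plug 0.036 406 [-0.0011 -0.001 ] 0.0008190672005587454
wrist lowest dark [-0.02758031 -0.02758031]
```

View pics/bs.png

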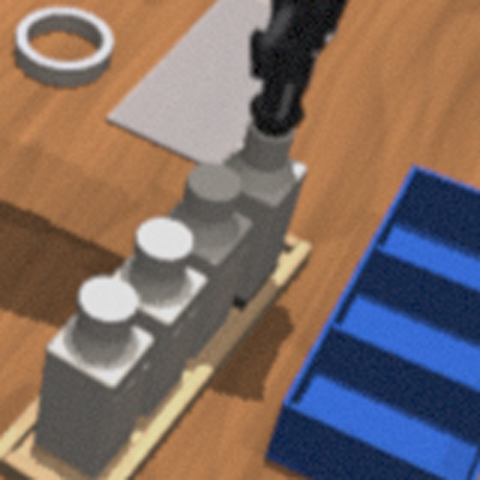

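Call:
{"fn": "arm_command", "kwargs": {"moves": [-1,0,0,-3.5,0,0,0,-1,0,0,0,0,0,0,0.3,0,0,0,0,0,0,0.3,0,0,0,0,0,0,0.3,0,0,0,0,0,0,0.3,0,0,-20,0,0,0,0.3,0,0,-40,0,0,0,0.3,0,0,-40,0,0,0]}}

```text
clock: 19.58
tcp_pos: [0.6921, 0.1303, 0.3003]
orientation: [-0.002, 0.049, 0.999, 0.001]
wrist_force: [0.2, 0.7, 1.2]
finger_gap: 0.0555
grip_force: 0.0
```

Call:
{"fn": "arm_command", "kwargs": {"moves": [0.3,40,0,0,0,0,0,0.3,40,0,0,0,0,0,0.3,40,0,0,0,0,0,0.3,40,0,0,0,0,0,0.3,0,0,0,0,0,0]}}

```text
clock: 20.2
tcp_pos: [0.5304, 0.1462, 0.301]
orientation: [-0.002, 0.048, 0.999, 0.001]
wrist_force: [0.5, 0.1, 0.3]
finger_gap: 0.0556
grip_force: 0.0
```

Run:
```python
from fit import *
from scipy.optimize import least_squares
s=get_state(); print(s["clock"],np.round(s["tcp_pos"],3),s["wrist_force"])
out=[]
for n in("scene","top"):
    im,d=read_camera(n); P=cloud(n,d); Z=P[...,2]; dark=im.max(2)<75
    out.append(cv2.resize(im[150:350,340:540] if n=="scene" else im[60:260,180:380],None,fx=2,fy=2,interpolation=cv2.INTER_CUBIC))
    near=(d>0)&(np.linalg.norm(P[...,:2]-[.69,.1298],axis=-1)<.045)
    q=P[near&(Z>.185)&(Z<.24)]; t=q[q[:,2]>.2]; print(n,"top z",np.percentile(q[:,2],98),(t.min(0)+t.max(0))/2,t.max(0)-t.min(0))
    w=P[near&(Z>.15)&(Z<.174)&~dark]; sol=least_squares(lambda c:np.hypot(w[:,0]-c[0],w[:,1]-c[1])-.018,[.69,.13],loss="soft_l1",f_scale=.001); print("neck",sol.x)
    for nn,p,k in faces(P,near&(Z>.02)&(Z<.12),[tx] if n=="scene" else [-tx]): print(np.round(nn,3),k,"offs",np.round((p-mat)@nn,4))
cv2.imwrite("pics/e.png",cv2.hconcat(out))
```

```text
20.2 [0.53  0.146 0.301] [0.50327848 0.09539014 0.29686838]
scene top z 0.22428211402345666 [0.69104841 0.12892361 0.21354414] [0.03116163 0.03611368 0.026398  ]
neck [0.69063971 0.12997869]
[ 0.996 -0.095 -0.   ] 198 offs 0.0326
top top z 0.22260678153760494 [0.68863655 0.13006343 0.2121915 ] [0.03230101 0.03133654 0.02403586]
neck [0.68969603 0.12961884]
[-0.996  0.085 -0.001] 334 offs 0.0263
```

View pics/e.png

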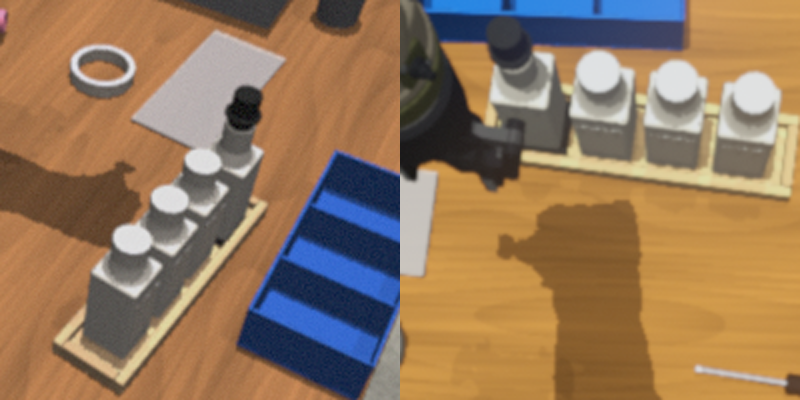

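```bash
python3 -c "
from workcell import hand_in; print(hand_in())"
```

```text
the job is handed in; nothing more can be done
None
```

The job is handed in: the bottle stands upright in the empty place in the tray and the stopper sits straight, about 21 mm deep in its neck; both are released, and the last pictures show the row bottles in place (the hand-in returned no verdict).

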